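# Make up two badge-making kits

### The arm

A 6-joint arm with a two-finger parallel gripper is mounted at the origin on the work surface. World frame = base frame: x ahead of the robot, y to its left, z up, the work surface at z = 0. Lengths are in m, angles in rad, forces in N, time in s.
With the tool pointing down it reaches from about 0.35 to 0.875 m from the base axis. Payload 4.2 kg.
Tool frame: the origin (TCP) lies midway between the tips of the shut fingers; the grasp point (between the pads) lies 19 mm behind it; z points along the fingers, y is the direction in which the jaws open and shut (so a half turn about z gives the same grasp; the last joint's range is limited). The gripper opens to 87 mm and grips with 3 to 60 N. Pads are 19 mm wide; open, the fingers measure 117 mm over their backs; the gripper's body (75 mm by 190 mm) begins 51 mm behind the grasp point.
Start: joints at [1.454, 0.385, 0.008, 0, -1.194, -0.259], TCP at [0.229, 0.581, 0.223] pointing down, gripper open.
Joint ranges: [-3.14, 3.14], [-1.21, 2.06], [-1.07, 1.41], [-3.16, 2.05], [-2.99, -0.16], [-3.1, 3.1]. Speed limits (rad/s): [2.79, 2.79, 3.14, 3.14, 3.14, 3.14].

### API

Orientations are given as [roll, pitch, yaw] about the fixed x, y, z axes, in that order (R = Rz(yaw) Ry(pitch) Rx(roll)).
In Python, from plant import r gives the robot as it stands.
- The arm moves only by the tool move_arm, never from a script. Its argument "increments" is a list of rows, each a list of 3 entries, a list of its own where there are three numbers: the shift along the world's x, y, z in m, then the turn, a rotation vector about the world's x, y, z in rad, then the opening, from 0 (shut) to 1 (fully open). A call has 1 to 5 rows; each row is the pose to reach, as a shift and turn from the pose commanded when the call began; what a row does not reach only later rows make up. A row lasts 1/8 s, in which the tool goes at most 62.5 mm and 10.7 degrees, less where a joint would pass 70% of its speed; a pose out of reach is approached as far as the arm can. A call with a gripper value outside its range is refused whole. The fingers move at their own pace and stop on an object; "squeeze" is the grip in N (left out, the last holds). Time passes only in rows, so rows that repeat a pose let the fingers close. It gives the time, the measured TCP pose, the force and the opening at its end, in the units of the state.
- r.state(): the state, without advancing time (a new reading comes with each control period).
- r.get_image(name): name is "scene" or "top" or "wrist"; returns (picture, depth): 384x512x3 uint8, red, green, blue; 384x512 float32, m along the optical axis (not along the pixel's ray), 0 where there is no reading.
- r.camera_params(name): a dict with "intrinsics" (3x3 intrinsics, pixels), "pose" (4x4, takes a point from camera to world coordinates). Camera axes: x right, y down, z forward; pixel columns grow to the right and rows downward; lengths in m; the calibration is good to about 2 mm. A picture is of the moment at which its call begins: read the wrist's pose just before it. camera_params takes no time and is no camera call; for the wrist camera it gives the pose at the moment of the call.
- r.close_job(): hands the job in, once; it reports no verdict.
The state is a dict: "t": time; "joint_positions": joint angles; "joint_velocities": joint speeds; "joint_efforts": joint torques, N m; "tool_pos": TCP position; "ee_rot": TCP orientation; "wrist_force": force on the tool from outside, world axes, zero at the start; "moment": the same for the moment, N m; "gripper_width": finger opening in m.
Only numpy, scipy, OpenCV 4.12 (cv2) and the standard library are available. Lean on these libraries where they do the work, as an engineer would, in place of code of your own. Each camera call takes 0.05 s, during which the arm holds its last target. There are 200 camera calls.

### The job

Make up two badge-making kits from the stock in the middle. In the tray with the red sample badge, lay the blue tape roll flat on the tray floor with the orange glue stick standing upright inside its core, down on the tray floor, and stand the large orange die upright on the floor beside them; in the tray with the green sample badge, set the silver tin flat on the floor with the small yellow die standing upright on the middle of its lid. Leave the white roll, the purple glue stick and the pink tin where they are.

Things in the scene. Friction and masses are not known exactly. Their poses are not given: they have to be found in the camera images.
- tray_red: White open kit tray with a red sample badge (44 mm round, lying on a tab that sticks out 49 mm, 10 mm high). Outside 210 x 140 mm without tab, inside 202 x 132 mm, walls 4 mm thick, 20 mm high from the table, flat floor 4 mm above the table. Origin: centre of the underside, z up, x along the long side, tab at the -x end, towards the robot. Left or right of the stock, turned up to 0.25 rad, fixed.
- tray_green: White open kit tray with a green sample badge (44 mm round, lying on a tab that sticks out 49 mm, 10 mm high). Outside 210 x 140 mm without tab, inside 202 x 132 mm, walls 4 mm thick, 20 mm high from the table, flat floor 4 mm above the table. Origin: centre of the underside, z up, x along the long side, tab at the -x end, towards the robot. Left or right of the stock, turned up to 0.25 rad, fixed.
- roll_blue: Blue tape roll, a rigid ring lying flat: outside diameter 60 mm, open core 42 mm, 24 mm high, about 60 g. Its axis is vertical at the start; anywhere in the stock, which stands between the trays and a little beyond them, at least 25 mm clear of its neighbours. Origin: centre of its underside, z up along its axis; round, so its yaw does not matter. Loose.
- stick_orange: Orange mini glue stick, closed, a plain cylinder of 26 mm diameter and 58 mm height, with white bands and a small white dot on top, about 30 g. Its axis is vertical at the start; anywhere in the stock, which stands between the trays and a little beyond them, at least 25 mm clear of its neighbours. Origin: centre of its underside, z up along its axis; round, so its yaw does not matter. Loose.
- die_large: Large badge-press die, an orange solid cylinder with a steel band and a steel disc on its flat top: 54 mm diameter, 30 mm high, about 160 g. Its axis is vertical at the start; anywhere in the stock, which stands between the trays and a little beyond them, at least 25 mm clear of its neighbours. Origin: centre of its underside, z up along its axis; round, so its yaw does not matter. Loose.
- tin_silver: Flat closed round silver tin of badge pins, 56 mm diameter, 26 mm high, flat top, about 90 g. Its axis is vertical at the start; anywhere in the stock, which stands between the trays and a little beyond them, at least 25 mm clear of its neighbours. Origin: centre of its underside, z up along its axis; round, so its yaw does not matter. Loose.
- die_small: Small badge-press die, a yellow solid cylinder with a steel band and a steel disc on its flat top: 40 mm diameter, 30 mm high, about 90 g. Its axis is vertical at the start; anywhere in the stock, which stands between the trays and a little beyond them, at least 25 mm clear of its neighbours. Origin: centre of its underside, z up along its axis; round, so its yaw does not matter. Loose.
- roll_white: White tape roll, a rigid ring lying flat: outside diameter 60 mm, open core 42 mm, 24 mm high, about 60 g. Its axis is vertical at the start; anywhere in the stock, which stands between the trays and a little beyond them, at least 25 mm clear of its neighbours. Origin: centre of its underside, z up along its axis; round, so its yaw does not matter. Loose. Not part of either kit: it stays where it is.
- stick_purple: Purple mini glue stick, closed, a plain cylinder of 26 mm diameter and 58 mm height, with white bands and a small white dot on top, about 30 g. Its axis is vertical at the start; anywhere in the stock, which stands between the trays and a little beyond them, at least 25 mm clear of its neighbours. Origin: centre of its underside, z up along its axis; round, so its yaw does not matter. Loose. Not part of either kit: it stays where it is.
- tin_pink: Flat closed round pink tin of badge pins, 56 mm diameter, 26 mm high, flat top, about 90 g. Its axis is vertical at the start; anywhere in the stock, which stands between the trays and a little beyond them, at least 25 mm clear of its neighbours. Origin: centre of its underside, z up along its axis; round, so its yaw does not matter. Loose. Not part of either kit: it stays where it is.
Not all that is in view belongs to the job. Leave any turquoise look-alike of the tin_silver alone.

How it is judged:
By the outcome, as a careful person would: the job done as asked, in the order asked, and still so for the second after the job is handed in, with the robot touching nothing.
It also fails if it takes over 128 s, if anything falls off the work surface, if the arm or the gripper's body presses on something with over 40 N, if the wrist force passes 120 N, or if a joint passes its speed limit or range.

## Working session

There is one attempt and no reset: what is moved stays moved. The work goes in short steps, Python scripts to look and compute and a tool call to move; the robot and the scene stay as the last step left them, time stands still between calls to the robot, and variables do not carry over. Pictures are saved under pics/ and viewed, about 12 in all and at most 16, crops included, and the job is handed in when it is done.

Besides the shell and the picture viewer there is one more tool, called after "Emit:" as name([rows], argument=value, ...), one row to a line, values as JSON. move_arm: Moves the arm, as the interface text tells. Its arguments: {"type":"object","properties":{"increments":{"type":"array"},"squeeze":{"type":"number"}},"required":["increments"]}

```bash
mkdir -p pics; ls
cat > h.py <<'E'
from plant import r
import numpy as np, cv2
def snap(name,fn):
    P=r.camera_params(name); im,d=r.get_image(name)
    cv2.imwrite(f'pics/{fn}.png',im[:,:,::-1]); np.savez(f'pics/{fn}.npz',im=im,d=d,K=P['intrinsics'],T=P['pose'])
    return im,d,P
def atz(fn,u,v,z):
    f=np.load(f'pics/{fn}.npz'); q=f['T'][:3,:3]@np.linalg.inv(f['K'])@[u,v,1]; o=f['T'][:3,3]
    return o+q*(z-o[2])/q[2]
def atd(fn,u,v):
    f=np.load(f'pics/{fn}.npz'); return f['T'][:3,:3]@(np.linalg.inv(f['K'])@[u,v,1]*f['d'][v,u])+f['T'][:3,3]
E
python3 - <<'E'
from h import *
im,d,P=snap('top','top0'); print(P); s=r.state(); print(s)
cv2.imwrite('pics/top0b.png',cv2.resize(im[:,:,::-1],(800,600),interpolation=cv2.INTER_CUBIC))
E
```

```text
pics
{'intrinsics': array([[358.3766312 ,   0.        , 255.9624906 ],
       [  0.        , 358.3766312 , 192.51159045],
       [  0.        ,   0.        ,   1.        ]]), 'pose': array([[ 0.02616555, -0.998143  ,  0.05500824,  0.5918861 ],
       [-0.99954621, -0.02530146,  0.01634666, -0.01754057],
       [-0.01492451, -0.055411  , -0.99835208,  0.97218642],
       [ 0.        ,  0.        ,  0.        ,  1.        ]])}
{'t': 0.05, 'joint_positions': array([ 1.45358698e+00,  3.85552264e-01,  6.65867645e-03, -5.14084989e-04,
       -1.19399632e+00, -2.58601386e-01]), 'joint_velocities': array([-0.00019291, -0.00131869,  0.0022368 ,  0.00175416, -0.00101601,
        0.0014687 ]), 'joint_efforts': array([-1.00817957e-03, -3.92049980e+01,  1.88161987e+01,  4.23959881e+00,
        1.37591106e-02, -5.52553433e-05]), 'tool_pos': array([0.22915008, 0.58084226, 0.22147281]), 'ee_rot': array([ 3.13944650e+00, -7.36593363e-05, -3.76000306e-01]), 'wrist_force': array([-0.09106363, -0.10070247,  0.13271913]), 'moment': array([ 0.00944495,  0.00796209, -0.04291667]), 'gripper_width': 0.08716262445404693}
```

View pics/top0b.png

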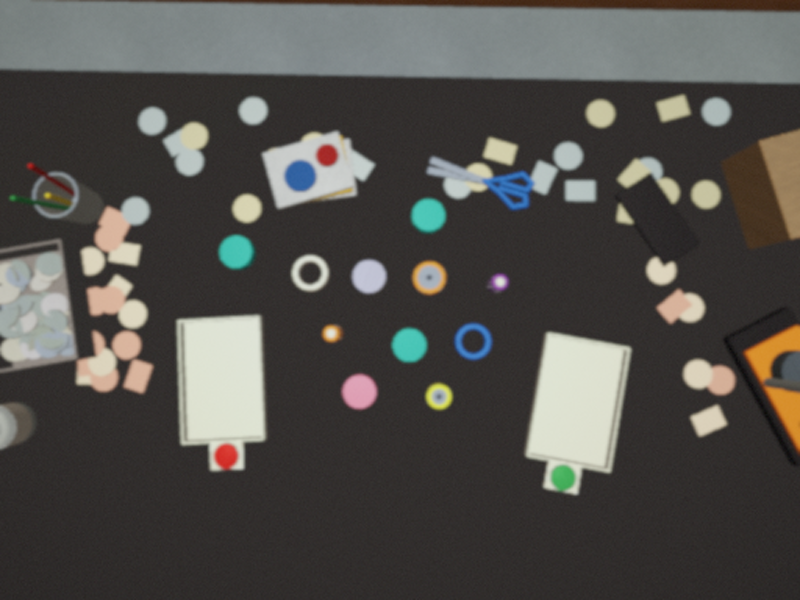

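Candidates in the 800x600 view: silver tin (369,276) against turquoise (409,345), (428,215), (236,252) and pink (359,391). Blue roll (473,341) against white (310,272). Orange stick (331,333) against purple (499,282). Large die (429,277), small die (438,396). The red tray is at (221,380) and the green one at (578,402).

Run:
```python
from h import *
im=np.load('pics/top0.npz')['im']; d=np.load('pics/top0.npz')['d']
# height map
f=np.load('pics/top0.npz'); v,u=np.mgrid[:384,:512]
p=np.stack([u,v,np.ones_like(u)],-1)@np.linalg.inv(f['K']).T*d[...,None]; p=p@f['T'][:3,:3].T+f['T'][:3,3]
for n,c,h,R in [('roll_blue',(473,341),.024,30),('stick_o',(331,333),.058,13),('dieL',(429,277),.03,27),('tin_silver',(369,276),.026,28),('dieS',(438,396),.03,20),('roll_w',(310,272),.024,30),('stick_p',(499,282),.058,13),('pink',(359,391),.026,28),('turq',(409,345),.026,28),('turq2',(428,215),.026,28)]:
    c=np.array(c)*.64; m=(np.hypot(u-c[0],v-c[1])<20)&(p[...,2]>h-.007)&(p[...,2]<h+.012)
    uu,vv=u[m].astype(np.float32),v[m].astype(np.float32)
    if m.sum()<5: print(n,m.sum());continue
    (cc,rr)=cv2.minEnclosingCircle(np.stack([uu,vv],1))
    a=atz('top0',uu.mean(),vv.mean(),h); b=atz('top0',*cc,h)
    print(n,m.sum(),a.round(4)[:2],b.round(4)[:2],'r',round(rr*1000*(.972-h)/358,1),'zmed',np.median(p[...,2][m]).round(4))
# trays: rim pixels
for n,c in [('red',(221,380)),('green',(578,402))]:
    c=np.array(c)*.64; m=(abs(u-c[0])<45)&(abs(v-c[1])<60)&(im.min(-1)>120)&(p[...,2]<.03)
    k,l,s,_=cv2.connectedComponentsWithStats(m.astype(np.uint8)); m=l==1+np.argmax(s[1:,4])
    m=cv2.morphologyEx(m.astype(np.uint8),cv2.MORPH_OPEN,np.ones((31,31)))>0
    # world points at rim height
    q=np.array([atz('top0',a,b,.018)[:2] for a,b in zip(u[m],v[m])],np.float32)
    print(n,cv2.minAreaRect(q*1000))
C=[im[v0-22:v0+22,u0-22:u0+22] for u0,v0 in [(236,177),(303,218),(212,213),(274,177),(280,253),(262,221)]]
cv2.imwrite('pics/c1.png',cv2.resize(np.vstack([np.hstack(C[:3]),np.hstack(C[3:])])[:,:,::-1],None,fx=5,fy=5,interpolation=cv2.INTER_CUBIC))
im2,_,P=snap('wrist','w0'); print(P['pose'].round(4))
```

```text
roll_blue 215 [ 0.5802 -0.1247] [ 0.58   -0.1249] r 30.1 zmed 0.024
stick_o 80 [0.5869 0.1102] [0.587  0.1106] r 12.9 zmed 0.0582
dieL 332 [ 0.6854 -0.0482] [ 0.6854 -0.0483] r 27.0 zmed 0.03
tin_silver 341 [0.6852 0.0539] [0.6851 0.0545] r 27.8 zmed 0.0258
dieS 191 [ 0.4867 -0.0689] [ 0.4869 -0.0692] r 20.6 zmed 0.0301
roll_w 207 [0.6879 0.1548] [0.6882 0.1541] r 29.8 zmed 0.0238
stick_p 81 [ 0.6779 -0.1625] [ 0.6783 -0.1627] r 13.0 zmed 0.0582
pink 356 [0.4907 0.0643] [0.4904 0.0639] r 28.4 zmed 0.0262
turq 351 [ 0.5707 -0.0175] [ 0.5707 -0.0174] r 27.8 zmed 0.0261
turq2 346 [ 0.7925 -0.0443] [ 0.792  -0.0447] r 28.1 zmed 0.0256Traceback (most recent call last):
  File "<stdin>", line 20, in <module>
cv2.error: OpenCV(4.12.0) /io/opencv/modules/imgproc/src/convhull.cpp:143: error: (-215:Assertion failed) total >= 0 && (depth == CV_32F || depth == CV_32S) in function 'convexHull'
```

Run:
```python
from h import *
f=np.load('pics/top0.npz'); im=f['im']; d=f['d']; v,u=np.mgrid[:384,:512]
p=np.stack([u,v,np.ones_like(u)],-1)@np.linalg.inv(f['K']).T*d[...,None]; p=p@f['T'][:3,:3].T+f['T'][:3,3]
for n,c in [('red',(221,380)),('green',(578,402))]:
    c=np.array(c)*.64; m=((abs(u-c[0])<45)&(abs(v-c[1])<60)&(im.min(-1)>90)).astype(np.uint8)
    m=cv2.morphologyEx(m,cv2.MORPH_CLOSE,np.ones((5,5)))
    k,l,s,_=cv2.connectedComponentsWithStats(m); m=(l==1+np.argmax(s[1:,4])).astype(np.uint8)
    m=cv2.morphologyEx(m,cv2.MORPH_OPEN,cv2.getStructuringElement(cv2.MORPH_ELLIPSE,(31,31)))>0
    print(m.sum(), np.percentile(p[...,2][m],[5,50,95]))
    q=np.array([atz('top0',a,b,.018)[:2] for a,b in zip(u[m],v[m])],np.float32)
    print(n,cv2.minAreaRect(q*1000),q.mean(0))
C=[im[v0-22:v0+22,u0-22:u0+22] for u0,v0 in [(236,177),(303,218),(212,213),(274,177),(280,253),(262,221)]]
cv2.imwrite('pics/c1.png',cv2.resize(np.vstack([np.hstack(C[:3]),np.hstack(C[3:])])[:,:,::-1],None,fx=5,fy=5,interpolation=cv2.INTER_CUBIC))
im2,_,P=snap('wrist','w0'); print(P['pose'].round(4))
```

```text
4346 [0.00096213 0.00435429 0.02002461]
red ((501.2991943359375, 300.29937744140625), (220.80282592773438, 148.2147979736328), 4.527294158935547) [0.50167745 0.30029157]
4502 [0.00114781 0.0046769  0.01984954]
green ((480.86871337890625, -304.841064453125), (148.27728271484375, 221.21640014648438), 80.72115325927734) [ 0.48159736 -0.3051579 ]
[[-0.3673 -0.8867 -0.2807  0.3071]
 [-0.9301  0.3509  0.1086  0.5519]
 [ 0.0022  0.301  -0.9536  0.3838]
 [ 0.      0.      0.      1.    ]]
```

View pics/c1.png

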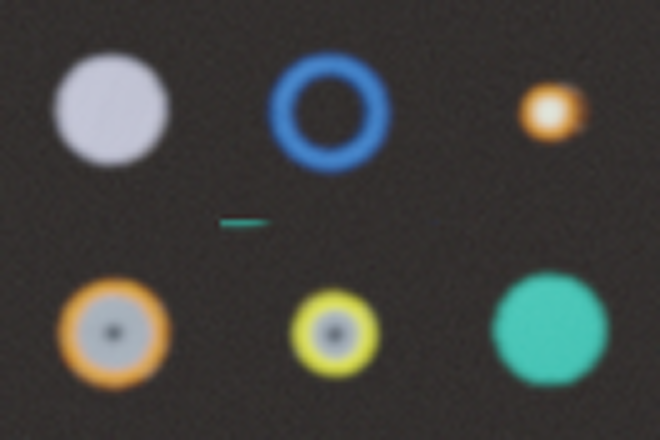

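Crop (660x440): silver tin (110,110), blue roll (330,112), orange stick (550,112), large die (113,333), small die (334,334), and turquoise look-alike (550,330). The choices are confirmed. Now going above the blue roll at (0.580,-0.125).

Emit:
move_arm([
  [[0.026,-0.052,0],[0,0,0.1],1],
  [[0.052,-0.104,0],[0,0,0.2],1],
  [[0.078,-0.156,0],[0,0,0.3],1],
  [[0.104,-0.208,0],[0,0,0.376],1],
  [[0.13,-0.26,0],[0,0,0.376],0.85],
], squeeze=20)

```text
t: 0.72
tool_pos: [0.3597, 0.3194, 0.2223]
ee_rot: [3.141, 0.0, 0.001]
wrist_force: [0.8, 0.3, 0.4]
gripper_width: 0.0825
```

Emit:
move_arm([
  [[0.026,-0.052,0],[0,0,0],0.85],
  [[0.052,-0.104,0],[0,0,0],0.85],
  [[0.078,-0.156,0],[0,0,0],0.85],
  [[0.104,-0.208,0],[0,0,0],0.85],
  [[0.13,-0.26,0],[0,0,0],0.85],
])

```text
t: 1.35
tool_pos: [0.4897, 0.0595, 0.2224]
ee_rot: [-3.142, 0.0, 0.0]
wrist_force: [0.4, 0.9, 0.7]
gripper_width: 0.0739
```

Emit:
move_arm([
  [[0.023,-0.046,0],[0,0,0],0.85],
  [[0.046,-0.092,0],[0,0,0],0.85],
  [[0.069,-0.139,0],[0,0,0],0.85],
  [[0.091,-0.186,0],[0,0,0],0.85],
  [[0.091,-0.186,0],[0,0,0],0.85],
])

```text
t: 1.98
tool_pos: [0.5808, -0.1275, 0.2211]
ee_rot: [3.141, 0.002, -0.005]
wrist_force: [-0.4, 0.8, -0.4]
gripper_width: 0.0741
```

Emit:
move_arm([
  [[0,0.003,-0.05],[0,0,0],0.85],
  [[0,0.003,-0.1],[0,0,0],0.85],
  [[0,0.003,-0.15],[0,0,0],0.85],
  [[0,0.003,-0.19],[0,0,0],0.85],
  [[0,0.003,-0.216],[0,0,0],0.85],
])

```text
t: 2.6
tool_pos: [0.5786, -0.1208, 0.0043]
ee_rot: [-3.141, 0.004, 0.001]
wrist_force: [-0.0, 0.1, 0.2]
gripper_width: 0.0738
```

Emit:
move_arm([
  [[0,0,0],[0,0,0],0.6],
  [[0,0,0],[0,0,0],0.6],
  [[0,0,0],[0,0,0],0.6],
  [[0,0,0],[0,0,0],0.6],
  [[0,0,0],[0,0,0],0.6],
], squeeze=20)

```text
t: 3.22
tool_pos: [0.5811, -0.1215, 0.0078]
ee_rot: [-3.142, -0.002, 0.0]
wrist_force: [-0.9, 1.3, 5.1]
gripper_width: 0.0593
```

Emit:
move_arm([
  [[0,0,0.02],[0,0,0],0.6],
  [[0,0,0.05],[0,0,0],0.6],
  [[0,0,0.09],[0,0,0],0.6],
  [[0,0,0.12],[0,0,0],0.6],
  [[0,0,0.12],[0,0,0],0.6],
])

```text
t: 3.85
tool_pos: [0.582, -0.1217, 0.1294]
ee_rot: [-3.142, -0.006, 0.0]
wrist_force: [0.5, 0.3, -0.4]
gripper_width: 0.0593
```

Emit:
move_arm([
  [[-0.004,0.045,0],[0,0,0.04],0.6],
  [[-0.009,0.1,0],[0,0,0.079],0.6],
  [[-0.014,0.155,0],[0,0,0.079],0.6],
  [[-0.019,0.21,0],[0,0,0.079],0.6],
  [[-0.024,0.26,0],[0,0,0.079],0.6],
])

```text
t: 4.47
tool_pos: [0.5551, 0.1398, 0.1249]
ee_rot: [3.141, 0.003, 0.079]
wrist_force: [-0.1, -0.1, -0.1]
gripper_width: 0.059
```

Emit:
move_arm([
  [[-0.005,0.055,0],[0,0,0],0.6],
  [[-0.01,0.11,0],[0,0,0],0.6],
  [[-0.015,0.145,0],[0,0,0],0.6],
  [[-0.015,0.165,0],[0,0,0],0.6],
  [[-0.015,0.165,0],[0,0,0],0.6],
])

```text
t: 5.1
tool_pos: [0.5409, 0.3038, 0.1253]
ee_rot: [3.14, 0.002, 0.08]
wrist_force: [-0.3, -0.1, -0.6]
gripper_width: 0.0595
```

Emit:
move_arm([
  [[0,0,-0.03],[0,0,0],0.6],
  [[0,0,-0.06],[0,0,0],0.6],
  [[0,0,-0.08],[0,0,0],0.6],
  [[0,0,-0.09],[0,0,0],0.6],
  [[0,0,-0.09],[0,0,0],0.6],
])

```text
t: 5.72
tool_pos: [0.5413, 0.3022, 0.036]
ee_rot: [3.141, 0.001, 0.078]
wrist_force: [-0.4, 0.1, -0.5]
gripper_width: 0.059
```

Emit:
move_arm([
  [[0,0,-0.012],[0,0,0],0.6],
  [[0,0,-0.02],[0,0,0],0.6],
  [[0,0,-0.0255],[0,0,0],0.6],
  [[0,0,-0.0255],[0,0,0],0.6],
  [[0,0,-0.0255],[0,0,0],0.6],
])

```text
t: 6.35
tool_pos: [0.5413, 0.3034, 0.0117]
ee_rot: [3.141, -0.0, 0.08]
wrist_force: [-1.5, -0.7, 4.0]
gripper_width: 0.0593
```

Emit:
move_arm([
  [[0,0,0],[0,0,0],0.85],
  [[0,0,0],[0,0,0],0.85],
  [[0,0,0],[0,0,0],0.85],
  [[0,0,0.02],[0,0,0],0.85],
  [[0,0,0.06],[0,0,0],0.85],
])

```text
t: 6.98
tool_pos: [0.5402, 0.3024, 0.0695]
ee_rot: [3.139, 0.004, 0.079]
wrist_force: [0.7, -0.2, 0.4]
gripper_width: 0.0738
```

Emit:
move_arm([
  [[0.004,-0.03,0.05],[0,0,0],0.85],
  [[0.012,-0.08,0.08],[0,0,0],0.85],
  [[0.024,-0.12,0.08],[0,0,-0.04],0.65],
  [[0.035,-0.16,0.08],[0,0,-0.079],0.5],
  [[0.044,-0.193,0.08],[0,0,-0.079],0.5],
])

```text
t: 7.6
tool_pos: [0.5856, 0.1089, 0.1511]
ee_rot: [-3.141, -0.0, -0.001]
wrist_force: [0.9, 0.2, -0.0]
gripper_width: 0.0517
```

Run:
```python
from h import *
print(r.state()['tool_pos'])
im,d,P=snap('top','top1'); cv2.imwrite('pics/top1b.png',cv2.resize(im[160:310,90:290,::-1],(800,600),interpolation=cv2.INTER_CUBIC))
```

```text
[0.58557961 0.10885579 0.15106362]
```

View pics/top1b.png

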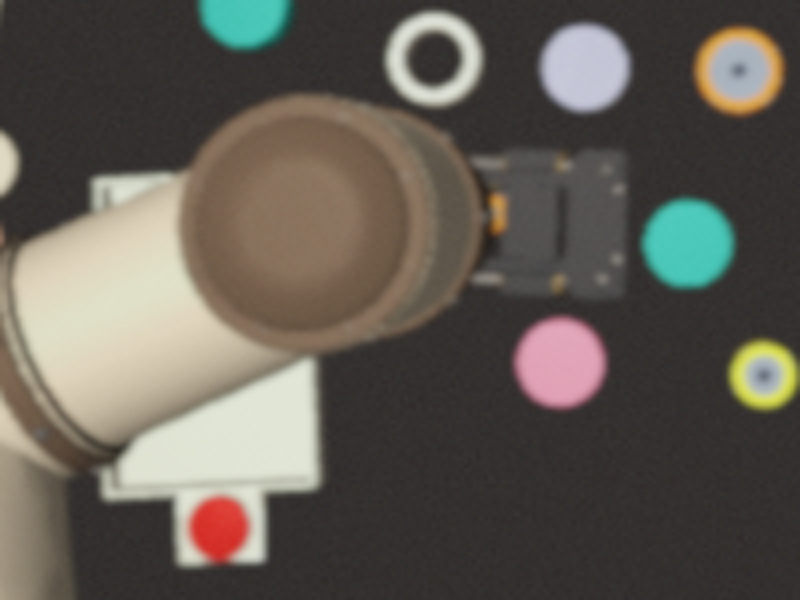

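The arm hides the roll at about (230,250), so I'll check it later. The other items are undisturbed. Next is the orange stick.

Emit:
move_arm([
  [[0.001,0.001,-0.04],[0,0,0],0.5],
  [[0.001,0.001,-0.08],[0,0,0],0.5],
  [[0.001,0.001,-0.11],[0,0,0],0.5],
  [[0.001,0.001,-0.118],[0,0,0],0.5],
  [[0.001,0.001,-0.118],[0,0,0],0.5],
])

```text
t: 8.28
tool_pos: [0.5867, 0.1115, 0.0331]
ee_rot: [3.141, -0.0, 0.001]
wrist_force: [0.9, -0.3, 0.5]
gripper_width: 0.0436
```

Emit:
move_arm([
  [[0,0,0],[0,0,0],0.2],
  [[0,0,0],[0,0,0],0.2],
  [[0,0,0],[0,0,0],0.2],
  [[0,0,0],[0,0,0],0.2],
  [[0,0,0],[0,0,0],0.2],
], squeeze=12)

```text
t: 8.9
tool_pos: [0.587, 0.1117, 0.034]
ee_rot: [-3.141, -0.002, 0.001]
wrist_force: [-0.5, 0.4, 6.5]
gripper_width: 0.0255
```

Emit:
move_arm([
  [[0,0,0.02],[0,0,0],0.2],
  [[0,0,0.06],[0,0,0],0.2],
  [[0,0,0.1],[0,0,0],0.2],
  [[0,0,0.12],[0,0,0],0.2],
  [[0,0,0.12],[0,0,0],0.2],
])

```text
t: 9.52
tool_pos: [0.5869, 0.1116, 0.1543]
ee_rot: [-3.14, -0.003, 0.0]
wrist_force: [0.3, -0.4, -0.7]
gripper_width: 0.0259
```

Run:
```python
from h import *
print(r.state()['tool_pos'])
im,d,P=snap('wrist','w1'); print(P['pose'].round(3)); im2,_,_=snap('scene','s1')
cv2.imwrite('pics/w1b.png',np.hstack([cv2.resize(i,(400,300)) for i in (im,im2)])[:,:,::-1])
```

```text
[0.58691574 0.11164472 0.15426251]
[[-0.    -0.954 -0.298  0.67 ]
 [-1.    -0.     0.002  0.113]
 [-0.002  0.298 -0.954  0.317]
 [ 0.     0.     0.     1.   ]]
```

View pics/w1b.png

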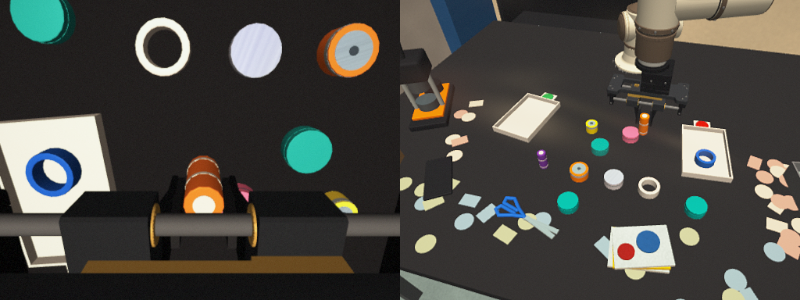

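The wrist view (left half) shows the blue roll in the red tray at (52,172) and the stick gripped at (203,190). The scene view shows the roll flat in the tray at (705,157). I'll measure the roll centre.

```bash
cat >> h.py <<'E'
def cloud(fn):
    f=np.load(f'pics/{fn}.npz'); v,u=np.mgrid[:384,:512]
    p=np.stack([u,v,np.ones_like(u)],-1)@np.linalg.inv(f['K']).T*f['d'][...,None]
    return p@f['T'][:3,:3].T+f['T'][:3,3],f['im'].astype(int)
def circ(P,h,c,R,tol=.004):
    m=(abs(P[...,2]-h)<tol)&(np.hypot(P[...,0]-c[0],P[...,1]-c[1])<R)
    q=(P[...,:2][m]*1000).astype(np.float32)
    if len(q)<5: return len(q)
    (a,b)=cv2.minEnclosingCircle(q); return len(q),np.round(a,1),round(b,1),q.mean(0).round(1),np.median(P[...,2][m]).round(4)
E
python3 - <<'E'
from h import *
P,im=cloud('w1')
P2=P.copy(); P2[im[...,2]<im[...,0]+40]=9
print(circ(P2,.028,(.541,.303),.05)); print(circ(P,.026,(.685,.054),.05),circ(P,.03,(.685,-.048),.04))
E
```

```text
(1572, array([543. , 304.9]), 30.7, array([544.4, 303.4], dtype=float32), np.float64(0.0279))
(3619, array([687.6,  56.3]), 27.9, array([688.2,  56.6], dtype=float32), np.float64(0.026)) (3639, array([687.7, -45.9]), 27.5, array([688.3, -44.7], dtype=float32), np.float64(0.0302))
```

Emit:
move_arm([
  [[-0.01,0.04,0],[0,0,0],0.2],
  [[-0.02,0.09,0],[0,0,0],0.2],
  [[-0.035,0.14,0],[0,0,0],0.2],
  [[-0.046,0.18,0],[0,0,0],0.2],
  [[-0.046,0.192,0],[0,0,0],0.2],
])

```text
t: 10.25
tool_pos: [0.5388, 0.305, 0.1509]
ee_rot: [3.139, 0.003, 0.003]
wrist_force: [0.8, 0.1, -0.9]
gripper_width: 0.0256
```

Emit:
move_arm([
  [[0,0,-0.02],[0,0,0],0.2],
  [[0,0,-0.05],[0,0,0],0.2],
  [[0,0,-0.075],[0,0,0],0.2],
  [[0,0,-0.075],[0,0,0],0.2],
  [[0,0,-0.075],[0,0,0],0.2],
])

```text
t: 10.88
tool_pos: [0.541, 0.3031, 0.0784]
ee_rot: [3.141, -0.001, -0.0]
wrist_force: [-0.3, -0.4, 0.7]
gripper_width: 0.0255
```

Run:
```python
from h import *
print(r.state()['tool_pos'])
im,d,P=snap('wrist','w2'); im2,_,_=snap('scene','s2')
c=cv2.resize(im2[170:240,410:510],(400,280),interpolation=cv2.INTER_CUBIC)
cv2.imwrite('pics/w2b.png',np.hstack([cv2.resize(im,(400,280)),c])[:,:,::-1])
```

```text
[0.54098188 0.30312566 0.07838902]
```

View pics/w2b.png

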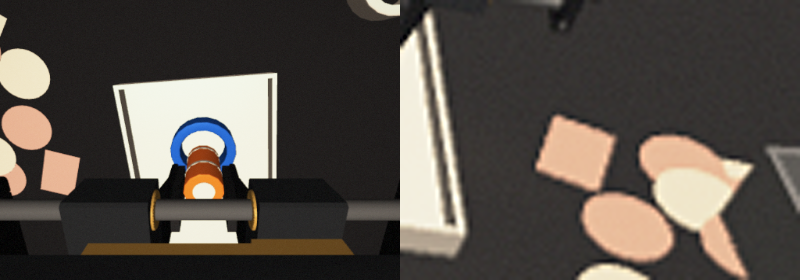

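The roll (204,145) and stick (204,185) line up sideways in the wrist view. The scene crop missed the spot. Lowering the stick now.

Emit:
move_arm([
  [[0,0,-0.012],[0,0,0],0.2],
  [[0,0,-0.024],[0,0,0],0.2],
  [[0,0,-0.034],[0,0,0],0.2],
  [[0,0,-0.0395],[0,0,0],0.2],
  [[0,0,-0.0395],[0,0,0],0.2],
])

```text
t: 11.6
tool_pos: [0.5404, 0.3035, 0.0383]
ee_rot: [3.141, 0.0, 0.0]
wrist_force: [0.2, -0.2, -0.5]
gripper_width: 0.0255
```

Emit:
move_arm([
  [[0,0,-0.001],[0,0,0],0.2],
  [[0,0,-0.001],[0,0,0],0.2],
  [[0,0,-0.001],[0,0,0],0.45],
  [[0,0,-0.001],[0,0,0],0.45],
  [[0,0,-0.001],[0,0,0],0.45],
])

```text
t: 12.22
tool_pos: [0.5403, 0.3033, 0.0374]
ee_rot: [3.141, 0.0, 0.0]
wrist_force: [-0.7, 0.5, 0.3]
gripper_width: 0.0381
```

Emit:
move_arm([
  [[0,0,0.01],[0,0,0],0.45],
  [[0,0,0.04],[0,0,0],0.45],
  [[0,0,0.08],[0,0,0],0.6],
  [[0,0,0.12],[0,0,0],0.8],
  [[0,-0.03,0.14],[0,0,0],0.8],
])

```text
t: 12.85
tool_pos: [0.5415, 0.2751, 0.1811]
ee_rot: [-3.138, -0.005, 0.003]
wrist_force: [0.9, 1.0, -0.0]
gripper_width: 0.0614
```

Emit:
move_arm([
  [[0.02,-0.06,0],[0,0,0],0.8],
  [[0.045,-0.115,0],[0,0,0],0.8],
  [[0.07,-0.17,0],[0,0,0],0.8],
  [[0.095,-0.225,0],[0,0,0],0.8],
  [[0.12,-0.275,0],[0,0,0],0.8],
])

```text
t: 13.48
tool_pos: [0.661, -0.0037, 0.1786]
ee_rot: [-3.141, -0.001, -0.0]
wrist_force: [0.7, 0.9, 0.1]
gripper_width: 0.0694
```

Run:
```python
from h import *
print(r.state()['tool_pos'])
im,d,_=snap('top','top2'); im2,_,_=snap('scene','s2')
P,I=cloud('top2'); print('stick',circ(P,.062,(.541,.303),.03),'tin',circ(P,.026,(.685,.054),.04))
P2=P.copy(); P2[I[...,2]<I[...,0]+30]=9; print('roll',circ(P2,.028,(.541,.303),.05))
a=cv2.resize(im[190:290,100:200],(400,400),interpolation=cv2.INTER_CUBIC)
b=cv2.resize(im2[140:240,360:460],(400,400),interpolation=cv2.INTER_CUBIC)
cv2.imwrite('pics/t2b.png',np.hstack([a,b])[:,:,::-1])
```

```text
[ 0.66104696 -0.00366182  0.17861206]
stick 0 tin 0
roll 0
```

View pics/t2b.png

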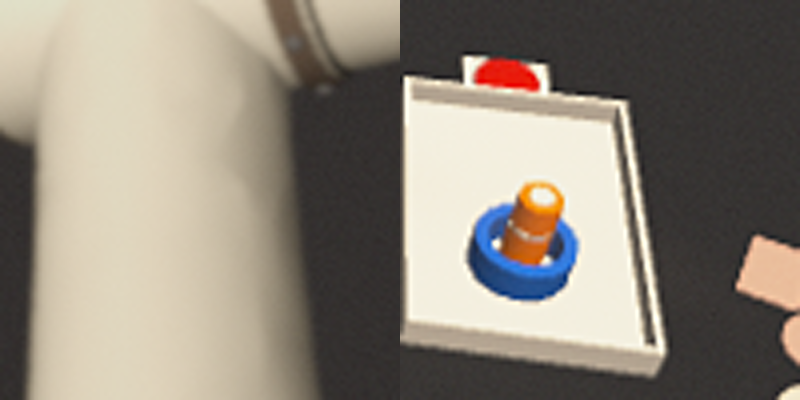

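The scene crop shows the stick upright in the core at (530,230), with the roll flat at (523,250). The arm blocks the top view. Next is the large die.

Emit:
move_arm([
  [[0.015,-0.02,-0.03],[0,0,0],0.8],
  [[0.025,-0.043,-0.07],[0,0,0],0.8],
  [[0.025,-0.043,-0.12],[0,0,0],0.8],
  [[0.025,-0.043,-0.16],[0,0,0],0.8],
  [[0.025,-0.043,-0.171],[0,0,0],0.8],
])

```text
t: 14.2
tool_pos: [0.6833, -0.0443, 0.004]
ee_rot: [3.141, 0.005, 0.0]
wrist_force: [-0.4, 0.2, 0.2]
gripper_width: 0.0694
```

Emit:
move_arm([
  [[0,0,0],[0,0,0],0.8],
  [[0,0,0],[0,0,0],0.55],
  [[0,0,0],[0,0,0],0.55],
  [[0,0,0],[0,0,0],0.55],
  [[0,0,0],[0,0,0],0.55],
], squeeze=30)

```text
t: 14.82
tool_pos: [0.6864, -0.0447, 0.0086]
ee_rot: [3.141, -0.003, 0.001]
wrist_force: [-1.2, -0.2, 6.5]
gripper_width: 0.0533
```

Emit:
move_arm([
  [[0,0,0.02],[0,0,0],0.5],
  [[0,0,0.06],[0,0,0],0.5],
  [[0,0,0.1],[0,0,0],0.5],
  [[0,0,0.14],[0,0,0],0.5],
  [[0,0,0.14],[0,0,0],0.5],
])

```text
t: 15.45
tool_pos: [0.6877, -0.0444, 0.152]
ee_rot: [-3.141, -0.009, 0.001]
wrist_force: [-0.3, -0.1, -0.5]
gripper_width: 0.0535
```

Emit:
move_arm([
  [[-0.014,0.02,0],[0,0,0.03],0.5],
  [[-0.038,0.055,0],[0,0,0.079],0.5],
  [[-0.064,0.094,0],[0,0,0.079],0.5],
  [[-0.09,0.132,0],[0,0,0.079],0.5],
  [[-0.116,0.17,0],[0,0,0.079],0.5],
])

```text
t: 16.08
tool_pos: [0.5675, 0.1262, 0.1456]
ee_rot: [3.141, 0.002, 0.079]
wrist_force: [1.8, 0.1, -0.9]
gripper_width: 0.0536
```

Emit:
move_arm([
  [[-0.026,0.038,0],[0,0,0],0.5],
  [[-0.052,0.076,0],[0,0,0],0.5],
  [[-0.078,0.114,0],[0,0,0],0.5],
  [[-0.1,0.15,0],[0,0,0],0.5],
  [[-0.114,0.17,0],[0,0,0],0.5],
])

```text
t: 16.7
tool_pos: [0.4535, 0.2965, 0.1458]
ee_rot: [3.141, 0.002, 0.081]
wrist_force: [-0.2, -0.8, -1.7]
gripper_width: 0.0532
```

Emit:
move_arm([
  [[0,0,-0.03],[0,0,0],0.5],
  [[0,0,-0.06],[0,0,0],0.5],
  [[0,0,-0.09],[0,0,0],0.5],
  [[0,0,-0.1],[0,0,0],0.5],
  [[0,0,-0.1],[0,0,0],0.5],
])

```text
t: 17.32
tool_pos: [0.4551, 0.295, 0.0461]
ee_rot: [3.14, 0.001, 0.079]
wrist_force: [-0.5, 0.3, -1.8]
gripper_width: 0.0534
```

Emit:
move_arm([
  [[0,0,-0.015],[0,0,0],0.5],
  [[0,0,-0.028],[0,0,0],0.5],
  [[0,0,-0.0355],[0,0,0],0.5],
  [[0,0,-0.0355],[0,0,0],0.5],
  [[0,0,-0.0355],[0,0,0],0.5],
])

```text
t: 17.95
tool_pos: [0.4551, 0.2949, 0.012]
ee_rot: [3.14, 0.001, 0.08]
wrist_force: [-2.8, -1.1, 8.9]
gripper_width: 0.0533
```

Emit:
move_arm([
  [[0,0,0],[0,0,0],0.8],
  [[0,0,0],[0,0,0],0.8],
  [[0,0,0],[0,0,0],0.8],
  [[0,0,0.03],[0,0,0],0.8],
  [[0,0,0.08],[0,0,0],0.8],
])

```text
t: 18.58
tool_pos: [0.4544, 0.2943, 0.0901]
ee_rot: [3.138, 0.004, 0.079]
wrist_force: [0.5, 1.0, 0.4]
gripper_width: 0.0691
```

Emit:
move_arm([
  [[0,-0.02,0.06],[0,0,0],0.8],
  [[0.045,-0.05,0.08],[0,0,0],0.8],
  [[0.09,-0.085,0.08],[0,0,-0.04],0.8],
  [[0.135,-0.12,0.08],[0,0,-0.079],0.8],
  [[0.175,-0.155,0.08],[0,0,-0.079],0.8],
])

```text
t: 19.2
tool_pos: [0.6318, 0.1391, 0.1708]
ee_rot: [-3.141, -0.0, -0.0]
wrist_force: [0.4, 0.5, -1.0]
gripper_width: 0.0699
```

Run:
```python
from h import *
print(r.state()['tool_pos'])
im,d,_=snap('wrist','w3'); im2,_,_=snap('scene','s3')
P,I=cloud('w3'); print('die',circ(P,.034,(.457,.297),.04),'stick',circ(P,.062,(.543,.305),.03),'tin',circ(P,.026,(.687,.056),.04,.003))
b=cv2.resize(im2[140:240,360:460],(400,300),interpolation=cv2.INTER_CUBIC)
cv2.imwrite('pics/t3b.png',np.hstack([cv2.resize(im,(400,300)),b])[:,:,::-1])
```

```text
[0.63176703 0.13914879 0.1708024 ]
die 0 stick 0 tin (2837, array([687.9,  56.3]), 28.0, array([688.4,  56.7], dtype=float32), np.float64(0.026))
```

View pics/t3b.png

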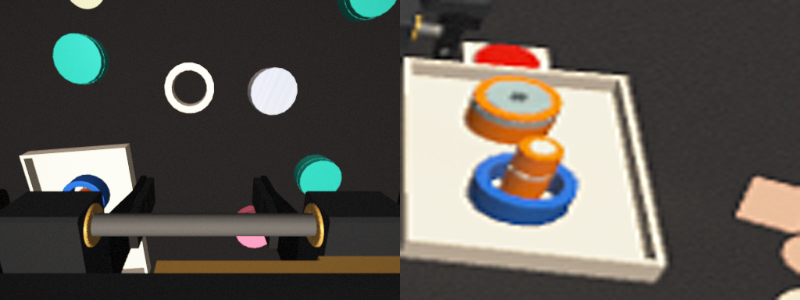

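The scene crop shows the die upright at (517,110), and the stick standing in the flat roll at (530,170). Next is the silver tin, at (272,91) in the wrist view.

Emit:
move_arm([
  [[0.027,-0.042,-0.01],[0,0,0],0.8],
  [[0.054,-0.083,-0.03],[0,0,0],0.8],
  [[0.054,-0.083,-0.08],[0,0,0],0.8],
  [[0.054,-0.083,-0.135],[0,0,0],0.8],
  [[0.054,-0.083,-0.163],[0,0,0],0.8],
])

```text
t: 19.92
tool_pos: [0.6817, 0.0571, 0.0041]
ee_rot: [3.14, 0.006, -0.0]
wrist_force: [-0.6, 0.1, -0.7]
gripper_width: 0.0697
```

Emit:
move_arm([
  [[0,0,0],[0,0,0],0.8],
  [[0,0,0],[0,0,0],0.55],
  [[0,0,0],[0,0,0],0.55],
  [[0,0,0],[0,0,0],0.55],
  [[0,0,0],[0,0,0],0.55],
], squeeze=25)

```text
t: 20.55
tool_pos: [0.6855, 0.0578, 0.0103]
ee_rot: [-3.141, -0.003, 0.001]
wrist_force: [-0.6, 0.4, 6.2]
gripper_width: 0.055
```

Emit:
move_arm([
  [[0,0,0.02],[0,0,0],0.5],
  [[0,0,0.06],[0,0,0],0.5],
  [[0,0,0.1],[0,0,0],0.5],
  [[0,0,0.14],[0,0,0],0.5],
  [[0,0,0.14],[0,0,0],0.5],
])

```text
t: 21.18
tool_pos: [0.6867, 0.0578, 0.1537]
ee_rot: [-3.139, -0.01, 0.001]
wrist_force: [0.7, 0.6, -1.2]
gripper_width: 0.0556
```

Emit:
move_arm([
  [[-0.012,-0.02,0],[0,0,-0.04],0.5],
  [[-0.03,-0.055,0],[0,0,-0.1],0.5],
  [[-0.055,-0.1,0],[0,0,-0.162],0.5],
  [[-0.08,-0.145,0],[0,0,-0.162],0.5],
  [[-0.105,-0.19,0],[0,0,-0.162],0.5],
])

```text
t: 21.8
tool_pos: [0.5775, -0.1338, 0.1472]
ee_rot: [-3.142, 0.002, -0.162]
wrist_force: [0.1, 0.7, -1.1]
gripper_width: 0.0553
```

Emit:
move_arm([
  [[-0.025,-0.044,0],[0,0,0],0.5],
  [[-0.05,-0.088,0],[0,0,0],0.5],
  [[-0.075,-0.13,0],[0,0,0],0.5],
  [[-0.095,-0.165,0],[0,0,0],0.5],
  [[-0.1,-0.173,0],[0,0,0],0.5],
])

```text
t: 22.42
tool_pos: [0.4773, -0.307, 0.1473]
ee_rot: [-3.141, 0.002, -0.165]
wrist_force: [0.1, 0.5, -0.4]
gripper_width: 0.0553
```

Emit:
move_arm([
  [[0,0,-0.03],[0,0,0],0.5],
  [[0,0,-0.06],[0,0,0],0.5],
  [[0,0,-0.09],[0,0,0],0.5],
  [[0,0,-0.1],[0,0,0],0.5],
  [[0,0,-0.1],[0,0,0],0.5],
])

```text
t: 23.05
tool_pos: [0.4794, -0.3052, 0.0477]
ee_rot: [-3.142, 0.001, -0.161]
wrist_force: [0.4, -0.4, -0.6]
gripper_width: 0.0553
```

Emit:
move_arm([
  [[0,0,-0.015],[0,0,0],0.5],
  [[0,0,-0.028],[0,0,0],0.5],
  [[0,0,-0.0355],[0,0,0],0.5],
  [[0,0,-0.0355],[0,0,0],0.5],
  [[0,0,-0.0355],[0,0,0],0.5],
])

```text
t: 23.68
tool_pos: [0.479, -0.3054, 0.0134]
ee_rot: [3.142, 0.001, -0.161]
wrist_force: [-2.4, 2.6, 7.1]
gripper_width: 0.055
```

Emit:
move_arm([
  [[0,0,0],[0,0,0],0.8],
  [[0,0,0],[0,0,0],0.8],
  [[0,0,0],[0,0,0],0.8],
  [[0,0,0.03],[0,0,0],0.8],
  [[0,0,0.08],[0,0,0],0.8],
])

```text
t: 24.3
tool_pos: [0.478, -0.3052, 0.0914]
ee_rot: [-3.141, 0.005, -0.162]
wrist_force: [0.2, -0.1, 1.1]
gripper_width: 0.0693
```

Emit:
move_arm([
  [[0,0.03,0.05],[0,0,0.05],0.8],
  [[0.002,0.08,0.07],[0,0,0.162],0.7],
  [[0.004,0.135,0.07],[0,0,0.162],0.65],
  [[0.007,0.19,0.07],[0,0,0.162],0.65],
  [[0.009,0.238,0.07],[0,0,0.162],0.65],
])

```text
t: 24.92
tool_pos: [0.4883, -0.0658, 0.1627]
ee_rot: [-3.141, -0.001, 0.001]
wrist_force: [1.5, 0.4, 0.5]
gripper_width: 0.0567
```

Emit:
move_arm([
  [[0,0,-0.04],[0,0,0],0.65],
  [[0,0,-0.09],[0,0,0],0.65],
  [[0,0,-0.13],[0,0,0],0.65],
  [[0,0,-0.149],[0,0,0],0.65],
  [[0,0,-0.149],[0,0,0],0.65],
])

```text
t: 25.55
tool_pos: [0.4872, -0.0679, 0.0121]
ee_rot: [3.141, 0.004, 0.0]
wrist_force: [0.2, -1.1, 0.3]
gripper_width: 0.0567
```

Emit:
move_arm([
  [[0,0,0],[0,0,0],0.4],
  [[0,0,0],[0,0,0],0.4],
  [[0,0,0],[0,0,0],0.4],
  [[0,0,0],[0,0,0],0.4],
  [[0,0,0],[0,0,0],0.4],
], squeeze=25)

```text
t: 26.18
tool_pos: [0.4891, -0.0676, 0.0146]
ee_rot: [-3.142, -0.002, 0.001]
wrist_force: [-0.6, -0.2, 5.7]
gripper_width: 0.0392
```

Emit:
move_arm([
  [[0,0,0.02],[0,0,0],0.35],
  [[0,0,0.06],[0,0,0],0.35],
  [[0,0,0.1],[0,0,0],0.35],
  [[0,0,0.14],[0,0,0],0.35],
  [[0,0,0.14],[0,0,0],0.35],
])

```text
t: 26.8
tool_pos: [0.4903, -0.0673, 0.1568]
ee_rot: [-3.14, -0.008, 0.001]
wrist_force: [-0.2, -0.4, -0.4]
gripper_width: 0.0395
```

Run:
```python
from h import *
print(r.state()['tool_pos'])
im,d,_=snap('top','top4'); im3,_,_=snap('wrist','w4')
for n in('top4','w4'):
    P,I=cloud(n); print(n,'tin',circ(P,.03,(.479,-.306),.045,.003),'dieL',circ(P,.034,(.456,.297),.04),'stick',circ(P,.062,(.541,.304),.03),'pink',circ(P,.026,(.491,.0645),.04,.003),'turq',circ(P,.026,(.5707,-.0175),.04,.003))
a=cv2.resize(im,(400,300)); b=cv2.resize(im3,(400,300))
cv2.imwrite('pics/t4b.png',np.hstack([a,b])[:,:,::-1])
```

```text
[ 0.49033908 -0.06734942  0.15679753]
top4 tin (343, array([ 479.4, -306.5]), 28.0, array([ 479.4, -306.3], dtype=float32), np.float64(0.0302)) dieL (339, array([454.2, 293.1]), 27.2, array([454.5, 292.5], dtype=float32), np.float64(0.0343)) stick (81, array([539.8, 301.5]), 13.1, array([540.4, 301.4], dtype=float32), np.float64(0.0615)) pink (310, array([490.3,  64.2]), 28.0, array([491. ,  65.1], dtype=float32), np.float64(0.0261)) turq (318, array([570.7, -17.5]), 27.7, array([570.5, -17.4], dtype=float32), np.float64(0.0262))
w4 tin (1129, array([ 480. , -298.6]), 27.0, array([ 479.2, -289.3], dtype=float32), np.float64(0.0299)) dieL 0 stick 0 pink (2699, array([492.9,  66.8]), 28.2, array([493.6,  66. ], dtype=float32), np.float64(0.0261)) turq (3406, array([572.7, -15.1]), 28.0, array([573.3, -15.5], dtype=float32), np.float64(0.026))
```

View pics/t4b.png

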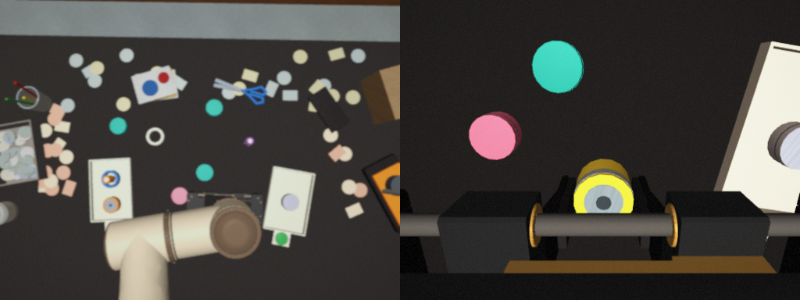

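The top view shows the tin in the green tray at (290,201), and the stick in the roll (110,180) and the large die (111,205) in the red tray. The wrist view shows the yellow die held upright at (603,190). Moving to the tin.

Emit:
move_arm([
  [[0,-0.025,0],[0,0,-0.05],0.35],
  [[-0.002,-0.07,0],[0,0,-0.12],0.35],
  [[-0.004,-0.12,0],[0,0,-0.162],0.35],
  [[-0.006,-0.17,0],[0,0,-0.162],0.35],
  [[-0.0075,-0.205,0],[0,0,-0.162],0.35],
])

```text
t: 27.52
tool_pos: [0.4794, -0.2741, 0.1513]
ee_rot: [-3.141, 0.004, -0.163]
wrist_force: [-0.4, 0.4, -1.3]
gripper_width: 0.0392
```

Emit:
move_arm([
  [[0,-0.02,-0.01],[0,0,0],0.35],
  [[0,-0.0325,-0.04],[0,0,0],0.35],
  [[0,-0.0325,-0.07],[0,0,0],0.35],
  [[0,-0.0325,-0.085],[0,0,0],0.35],
  [[0,-0.0325,-0.085],[0,0,0],0.35],
])

```text
t: 28.15
tool_pos: [0.48, -0.3044, 0.0669]
ee_rot: [-3.141, 0.004, -0.161]
wrist_force: [-0.3, -0.6, -0.4]
gripper_width: 0.0394
```

Emit:
move_arm([
  [[0,0,0],[0,0,0],0.35],
  [[0,0,0],[0,0,0],0.35],
])

```text
t: 28.4
tool_pos: [0.4817, -0.3052, 0.0698]
ee_rot: [3.141, -0.002, -0.161]
wrist_force: [-0.1, 0.3, 0.3]
gripper_width: 0.0392
```

Emit:
move_arm([
  [[0,0,-0.01],[0,0,0],0.35],
  [[0,0,-0.018],[0,0,0],0.35],
  [[0,0,-0.0245],[0,0,0],0.35],
  [[0,0,-0.0245],[0,0,0],0.35],
  [[0,0,-0.0245],[0,0,0],0.35],
])

```text
t: 29.02
tool_pos: [0.4805, -0.305, 0.0444]
ee_rot: [3.141, 0.001, -0.161]
wrist_force: [-3.0, 1.2, 5.3]
gripper_width: 0.0396
```

Contact felt, so I release, back off and check.

Emit:
move_arm([
  [[0,0,0],[0,0,0],0.6],
  [[0,0,0],[0,0,0],0.6],
  [[0,0,0],[0,0,0],0.6],
  [[0,0,0.02],[0,0,0],0.6],
  [[0,0,0.06],[0,0,0],0.6],
])

```text
t: 29.65
tool_pos: [0.4796, -0.3047, 0.1028]
ee_rot: [-3.141, 0.005, -0.162]
wrist_force: [0.4, -0.3, 0.7]
gripper_width: 0.0523
```

Emit:
move_arm([
  [[0,0.03,0.05],[0,0,0.05],0.6],
  [[0,0.08,0.1],[0,0,0.162],0.6],
  [[0,0.13,0.12],[0,0,0.162],0.6],
  [[-0.02,0.19,0.12],[0,0,0.162],0.6],
  [[-0.04,0.24,0.12],[0,0,0.162],0.6],
])

```text
t: 30.28
tool_pos: [0.4404, -0.0633, 0.2244]
ee_rot: [-3.141, -0.001, 0.0]
wrist_force: [0.9, 0.7, 0.7]
gripper_width: 0.0524
```

Run:
```python
from h import *
print(r.state()['tool_pos'])
im,d,_=snap('top','top5'); im2,_,_=snap('scene','s5')
P,I=cloud('top5')
B=P.copy(); B[I[...,2]<I[...,0]+30]=9
print('dieS',circ(P,.06,(.479,-.306),.04,.003),'roll',circ(B,.028,(.541,.303),.05),'tin lid',circ(P,.03,(.479,-.306),.045,.003))
for n,h,c in [('roll_w',.024,(.688,.154)),('purple',.058,(.678,-.1626)),('pink',.026,(.4905,.064)),('stick',.062,(.541,.303)),('dieL',.034,(.455,.295))]: print(n,circ(P,h,c,.04,.004))
a=cv2.resize(im,(400,300)); b=cv2.resize(im2[80:240,100:500],(800,320),interpolation=cv2.INTER_CUBIC)
cv2.imwrite('pics/t5b.png',b[:,:,::-1])
```

```text
[ 0.44036079 -0.06332426  0.22435204]
dieS (194, array([ 478.1, -305.3]), 20.3, array([ 478.7, -305.1], dtype=float32), np.float64(0.0601)) roll (167, array([540.9, 300.8]), 29.2, array([541.5, 296.6], dtype=float32), np.float64(0.0277)) tin lid (118, array([ 479.5, -306.4]), 27.5, array([ 483.7, -297.8], dtype=float32), np.float64(0.0301))
roll_w (199, array([688.9, 155.1]), 29.7, array([688.6, 155.4], dtype=float32), np.float64(0.0237))
purple (75, array([ 678.2, -163.2]), 12.9, array([ 678. , -162.8], dtype=float32), np.float64(0.0584))
pink (354, array([490.3,  64.4]), 27.9, array([490.7,  64.3], dtype=float32), np.float64(0.0262))
stick (79, array([540.3, 301.7]), 13.3, array([540.2, 301.5], dtype=float32), np.float64(0.0621))
dieL (338, array([453.3, 292.7]), 27.7, array([454.6, 292.7], dtype=float32), np.float64(0.0341))
```

View pics/t5b.png

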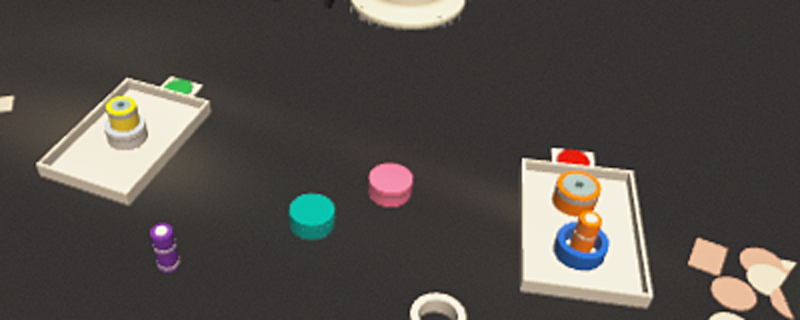

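The picture shows the yellow die centred on the tin in the green tray at (124,120). In the red tray the large die is at (576,190) and the stick stands in the roll at (584,240). Handing in.

```bash
python3 -c "
from plant import r; print(r.close_job(), r.state()['t'])"
```

```text
the job is handed in; nothing more can be done
the job is handed in; nothing more can be done
```

Both kits are made up and the job was handed in at about 30 s, with the gripper clear of everything. No verdict came back.

- **Red tray:** the blue roll lies flat, its top about 28 mm above the table as expected. The orange glue stick stands in its core on the tray floor, its top at 62 mm and about 1 mm off centre. The large die stands beside them, its top at 34 mm.
- **Green tray:** the silver tin lies flat, its lid at 30 mm. The small die stands on the lid, its top at 60 mm and within about 2 mm of the middle.
- **Left alone:** the white roll, purple stick and pink tin measured within about 1 mm of where they started. The turquoise tins were not touched.

**Disagreement:** the wrist and top cameras differed by about 2 mm in both x and y. I corrected for this, and the final depth check and scene picture found no faults.

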